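# Lever open the brass display gate with the tire lever

### The job

The brass gate over the valve-cap display is stiff: pick up the steel tire lever, slip its blade into the notch under the gate's front edge and prise the gate up, then swing it with the lever right back until it leans clearly past upright. Do not touch the gate with the gripper, do not disturb the gauge, wheel weight or jar, and finish by laying the lever down flat, the way up it started, wholly on the rubber mat.

Things in the scene. Friction and masses are not known exactly. Their poses are not given: they have to be found in the camera images.
- lever: loose steel tire lever, 200 mm long, about 0.3 kg, lying flat on the rubber mat at the start. Origin on its underside at the balance point, the place to grip; +x points to the blade tip, z up. Handle: a bar 20 mm wide (y), 22 mm high, from x -70 to +30 mm, with dark grooves. Blade: flat, 24 mm wide, 4 mm thick with a round end, from x +30 to +130 mm, its underside flush with the handle's underside
- lever_tip (a point): blade tip: lever x +130 mm, at mid-thickness of the blade (2 mm above its underside)
- lever_butt (a point): rear end of the lever's handle: lever x -70 mm, 11 mm above the underside
- pocket: grey display box bolted to the counter, 130 (x) x 160 (y) x 88 mm high, open on top under the gate, with small purple cone valve caps inside that reach 70 mm above the counter. Origin at the centre of its underside; its front with the notch faces its own -x, so the blade goes in along its +x. Walls 12 mm thick
- notch (a point): centre of the notch mouth in the middle of the pocket's front wall: pocket x -65 mm, 83 mm above the counter. The notch is 60 mm wide (y) and 10 mm high (78 to 88 mm above the counter); its bottom edge is the front wall (fulcrum), its top is the gate's underside. Behind the wall there is clear space
- gate_hinge (a point): middle of the gate's hinge axis, which runs along pocket y at pocket x +50 mm, 92 mm above the counter
- gate_lip (a point): middle of the gate's free front edge, 115 mm from the hinge axis, at mid-thickness
- gate (a joint): angle of the gate, a flat brass frame with a clear panel, 115 mm long, 150 mm wide, 8 mm thick (underside 4 mm below the hinge axis when shut), 0.18 kg: 0 shut and level (front edge flush with the pocket's front), grows as its front edge rises, 1.57 upright, 1.85 at its stop leaning back. Stiff hinge (friction 0.16 N m): the gate stays wherever it is left; 3 to 4 N near the front edge lifts it
- mat: black rubber mat fixed on the counter, 280 (x) x 150 (y) x 4 mm. Origin at the centre of its underside
- gauge: nickel dial gauge, bystander: round body 60 mm across, 26 mm high, with a stem reaching 82 mm from its centre along its -x. Origin under the dial's centre
- weight: steel clip-on wheel weight, bystander: bar 70 x 21 x 15 mm. Origin under its centre
- jar: closed jar, bystander: 56 mm across, 75 mm high. Origin under its centre
Things that resemble listed ones, but are neither listed nor needed, are in the scene too. There is more than one size of the pocket; the one meant has the size given above. Of the things that look like the lever, take the one that is farthest to the robot's right at the start.

How it is judged:
By the outcome, as a careful person would: the job done as asked, in the order asked, and still so for the second after the job is handed in, with the robot touching nothing.
It also fails if it takes over 69 s, if anything falls off the work surface, if the arm or the gripper's body presses on something with over 40 N, if the wrist force passes 120 N, or if a joint passes its speed limit or range.

### The arm

A 6-joint arm with a two-finger parallel gripper is mounted at the origin on the work surface. World frame = base frame: x ahead of the robot, y to its left, z up, the work surface at z = 0. Lengths are in m, angles in rad, forces in N, time in s.
With the tool pointing down it reaches from about 0.35 to 0.775 m from the base axis. Payload 5.5 kg.
Tool frame: the origin (TCP) lies midway between the tips of the shut fingers; the grasp point (between the pads) lies 19 mm behind it; z points along the fingers, y is the direction in which the jaws open and shut (so a half turn about z gives the same grasp; the last joint's range is limited). The gripper opens to 85 mm and grips with 20 to 120 N. Pads are 22 mm wide; open, the fingers measure 114 mm over their backs; the gripper's body (76 mm by 85 mm) begins 54 mm behind the grasp point. The pads swing forward as they close: fully open they stand 13 mm farther back than shut.
Start: joints at [1.141, 0.313, 0.046, 1.304, 0, 1.431], TCP at [0.164, 0.551, 0.231] pointing down, gripper open.
Joint ranges: [-2.76, 2.76], [-0.86, 1.69], [-1.03, 1.26], [-2.2, 2.34], [-1.47, 1.5], [-3.14, 3.14]. Speed limits (rad/s): [2.57, 2.57, 3.14, 3.14, 3.14, 3.14].

### API

Orientations are given as [roll, pitch, yaw] about the fixed x, y, z axes, in that order (R = Rz(yaw) Ry(pitch) Rx(roll)).
In Python, from plant import arm, monitor, cams, order gives the robot as it stands. Calls block until the motion is done:
- arm.move_pose(position, orientation): joint-space move of the TCP to a pose.
- arm.move_l(position, rot=None, rate=0.15, stop_force=None): straight line of the TCP; rot=None keeps the orientation; rate is the mean speed in m/s. With stop_force (N) it stops when the force on the tool has changed by that much, and returns True; else False.
- arm.movej(angles): joint-space move.
- arm.command_gripper(opening, f_grip=None): finger opening in m; f_grip is the grip in N (None keeps the last); returns when the fingers have stopped.
- arm.hold(seconds).
- arm.ik(position, orientation): joint angles nearest the present ones, or None.
- monitor.read_state(): the state.
- cams.grab_frame(name): name is "side" or "top" or "wrist"; returns (picture, depth): 480x640x3 uint8, red, green, blue; 480x640 float32, m along the optical axis (not along the pixel's ray), 0 where there is no reading.
- cams.get_calibration(name): a dict with "fx", "fy", "cx", "cy" (pixels), "D" ([k1, k2, p1, p2, k3] as OpenCV has them; the pictures are not rectified), "T" (4x4, takes a point from camera to world coordinates). Camera axes: x right, y up, looking along -z (the intrinsics and any distortion apply to the point x, -y, -z); pixel columns grow to the right and rows downward; lengths in m; the calibration is good to about 2 mm. A picture is of the moment at which its call begins: read the wrist's pose just before it. get_calibration takes no time and is no camera call; for the wrist camera it gives the pose at the moment of the call.
A pose or a line that the arm cannot do raises arm.Unreachable and nothing moves.
- order.hand_in(): hands the job in, once; it reports no verdict.
The state is a dict: "time_s": time; "joints": joint angles; "joint_velocities": joint speeds; "tau": joint torques, N m; "eef_pos": TCP position; "tool_rot": TCP orientation; "wrist_force": force on the tool from outside, world axes, zero at the start; "wrist_torque": the same for the moment, N m; "grip_width": finger opening in m.
Only numpy, scipy, OpenCV 4.12 (cv2) and the standard library are available. Lean on these libraries where they do the work, as an engineer would, in place of code of your own. Each camera call takes 0.05 s, during which the arm holds its last target.

## Working session

There is one attempt and no reset: what is moved stays moved. The work goes in short steps, each a Python script; the robot and the scene stay as the last script left them, time stands still between calls to the robot, and variables do not carry over. Pictures are saved under pics/ and viewed, and the job is handed in when it is done.

```bash
ls; mkdir -p pics
python3 - <<'E'
from plant import arm, monitor, cams, order
import cv2,numpy as np
s=monitor.read_state();print(s)
for n in ["side","top","wrist"]:
    p,d=cams.grab_frame(n);cv2.imwrite(f"pics/{n}0.png",p[:,:,::-1]);np.save(f"{n}0.npy",d)
    c=cams.get_calibration(n);print(n,c)
E
```

```text
pics
{'time_s': 0.0, 'joints': array([1.14142222e+00, 3.14010342e-01, 4.49785843e-02, 1.30360307e+00,
       1.86299655e-05, 1.43118296e+00]), 'joint_velocities': array([ 5.21525541e-05, -1.03317096e-03, -5.46477531e-04,  1.45957811e-03,
        1.62707523e-03, -4.97685253e-05]), 'tau': array([-4.77125977e-04, -4.80628073e+01,  2.98533690e+01,  1.94357074e-02,
       -1.48620570e-04, -1.40031040e-05]), 'eef_pos': array([0.16408671, 0.55055629, 0.23040306]), 'tool_rot': array([-3.13977464e+00, -2.74294553e-04,  2.85183165e+00]), 'wrist_force': array([ 0.05799887,  0.15354624, -0.11895441]), 'wrist_torque': array([-0.05266886,  0.04204408, -0.00466043]), 'grip_width': 0.08571314863901272}
side {'fx': 566.2492455190124, 'fy': 566.2492455190124, 'cx': 316.2691951981452, 'cy': 229.31202225497393, 'D': array([-0.04487614,  0.        ,  0.        ,  0.        ,  0.        ]), 'T': array([[ 0.93175507,  0.16289496, -0.32449609,  0.19262828],
       [-0.36306249,  0.42846687, -0.82740665, -0.75882221],
       [ 0.00425545,  0.88875271,  0.45836723,  0.58955093],
       [ 0.        ,  0.      
[... 302 characters left out ...]
87, -0.01075648,  0.03510126,  0.15857552],
       [ 0.03286683,  0.16388206,  0.98593227,  0.95404465],
       [ 0.        ,  0.        ,  0.        ,  1.        ]])}
wrist {'fx': 356.0517414946765, 'fy': 356.0517414946765, 'cx': 320.238144581781, 'cy': 241.44308599374807, 'D': array([-0.04957579,  0.        ,  0.        ,  0.        ,  0.        ]), 'T': array([[ 2.85808951e-01, -9.06020636e-01, -3.12153567e-01,
         8.38440531e-02],
       [ 9.58286613e-01,  2.70256311e-01,  9.29962049e-02,
         5.74952720e-01],
       [ 1.04990854e-04, -3.25711733e-01,  9.45469120e-01,
         3.72676491e-01],
       [ 0.00000000e+00,  0.00000000e+00,  0.00000000e+00,
         1.00000000e+00]])}
```

View pics/top0.png

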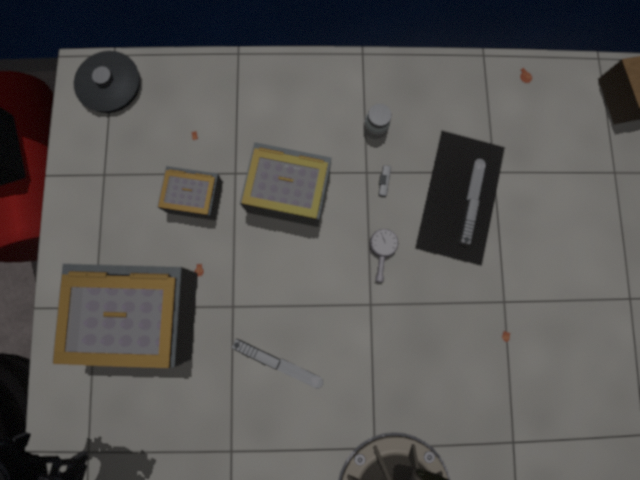

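View pics/side0.png

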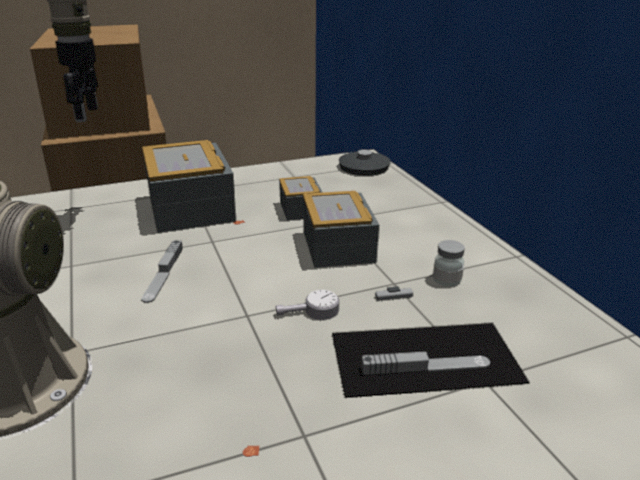

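View pics/wrist0.png

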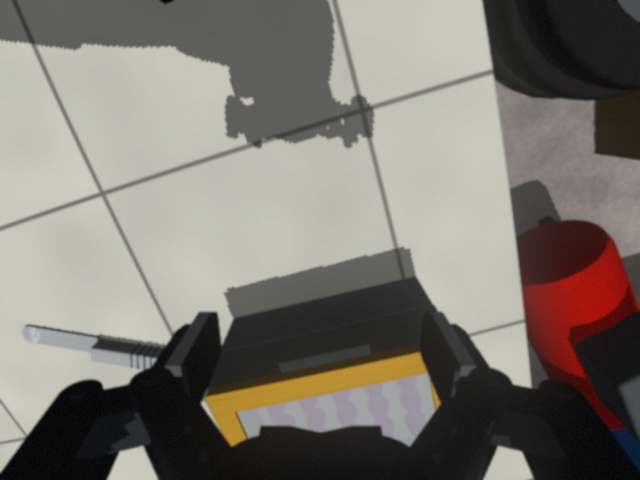

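Top view: there are two lever-like tools, at (473,200) on the mat, which is the robot's rightmost, and at (278,363), the decoy. There are three boxes: large (118,317), medium (286,183) and small (190,192). The jar is at (377,120), the weight at (385,180) and the gauge at (384,243). Next I'll measure the boxes and check close crops.

```bash
cat > h.py <<'E'
import cv2,numpy as np
def world(c,d):
    H,W=d.shape
    u,v=np.meshgrid(np.arange(W),np.arange(H))
    K=np.array([[c['fx'],0,c['cx']],[0,c['fy'],c['cy']],[0,0,1]])
    n=cv2.undistortPoints(np.stack([u.ravel(),v.ravel()],1).astype(float).reshape(-1,1,2),K,c['D']).reshape(H,W,2)
    P=np.stack([n[...,0]*d,-n[...,1]*d,-d],-1)
    w=P@c['T'][:3,:3].T+c['T'][:3,3]
    w[d<=0]=np.nan
    return w
def ray(c,uv,z):
    K=np.array([[c['fx'],0,c['cx']],[0,c['fy'],c['cy']],[0,0,1]])
    n=cv2.undistortPoints(np.array(uv,float).reshape(-1,1,2),K,c['D']).reshape(-1,2)
    r=np.c_[n[:,0],-n[:,1],-np.ones(len(n))]@c['T'][:3,:3].T
    o=c['T'][:3,3]
    return o+r*((z-o[2])/r[:,2])[:,None]
def proj(c,P):
    K=np.array([[c['fx'],0,c['cx']],[0,c['fy'],c['cy']],[0,0,1]])
    q=(np.atleast_2d(P)-c['T'][:3,3])@c['T'][:3,:3]
    q=q*[1,-1,-1]
    return cv2.projectPoints(q.reshape(-1,1,3),np.zeros(3),np.zeros(3),K,c['D'])[0].reshape(-1,2)
E
python3 - <<'E'
from plant import cams
from h import *
for n in ["top","side"]:
    c=cams.get_calibration(n);d=np.load(f"{n}0.npy");w=world(c,d);np.save(n+"_w.npy",w)
    p=cv2.imread(f"pics/{n}0.png");hsv=cv2.cvtColor(p,cv2.COLOR_BGR2HSV)
    m=cv2.inRange(hsv,(12,110,70),(35,255,255))
    k,l,st,ce=cv2.connectedComponentsWithStats(m)
    for i in range(1,k):
        if st[i,4]<60: continue
        pts=w[l==i];z=np.nanmedian(pts[:,2])
        xy=pts[np.isfinite(pts[:,0])][:,:2].astype(np.float32)
        print(n,ce[i].round(),st[i],"z",z.round(4),cv2.minAreaRect(xy))
    for sc,(a,b,e,f) in {"top":{"box":(120,250,220,340),"lev":(110,270,400,520)},"side":{"box":(170,280,270,390),"lev":(310,410,320,530)}}[n].items():
        cv2.imwrite(f"pics/{n}_{sc}.png",cv2.resize(p[a:b,e:f],None,fx=4 if sc=="box" else 3.5,fy=4 if sc=="box" else 3.5,interpolation=2))
E
```

```text
top [634.  75.] [623  58  17  48 417] z 0.091 ((0.8477164506912231, -0.5520409345626831), (0.03847956284880638, 0.11507086455821991), 87.80071258544922)
top [284. 183.] [ 243  148   83   70 1475] z 0.097 ((0.6168714165687561, 0.2114642858505249), (0.14710134267807007, 0.11822176724672318), 77.94224548339844)
top [187. 192.] [159 170  55  45 684] z 0.0662 ((0.6076200008392334, 0.4130631983280182), (0.10181224346160889, 0.08019636571407318), 80.20387268066406)
top [116. 319.] [  54  272  121   96 4167] z 0.1344 ((0.3554881811141968, 0.5157191753387451), (0.20938855409622192, 0.16550782322883606), 88.10099029541016)
top [114. 314.] [104 313  22   3  65] z 0.134 ((0.3636293411254883, 0.5159133076667786), (0.03852883353829384, 0.0036065445747226477), 89.57769775390625)
side [115.  35.] [ 90  25  49  21 691] z 0.2533 ((0.2891688644886017, 1.3775880336761475), (1.687113881111145, 0.19359153509140015), 88.52894592285156)
side [46. 40.] [ 31  29  26  20 252] z 0.2524 ((0.05162683501839638, 1.2682983875274658), (0.08943875133991241, 1.4572441577911377), 2.5996875762939453)
side [116. 130.] [ 42  95 123  51 775] z -0.0804 ((0.19971826672554016, 1.7378840446472168), (0.6382943987846375, 0.4457390308380127), 88.37187957763672)
side [181. 158.] [ 142  140   82   38 1024] z 0.1356 ((0.44749370217323303, 1.3451093435287476), (1.9027210474014282, 0.274330735206604), 80.46854400634766)
side [328. 204.] [280 176  92  49 981] z 0.097 ((0.6219521164894104, 0.2967183291912079), (0.3349038064479828, 0.13330133259296417), 85.75131225585938)
```

View pics/top_box.png

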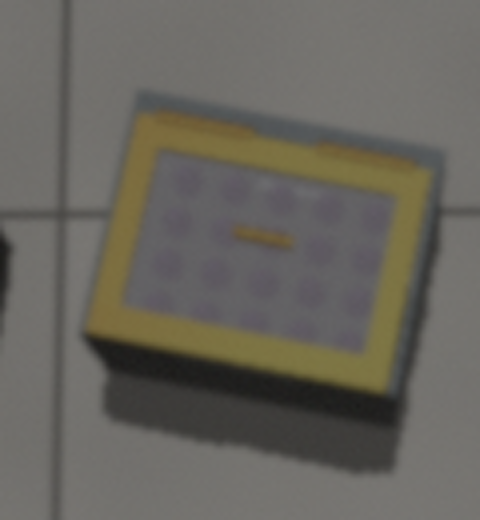

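View pics/side_box.png

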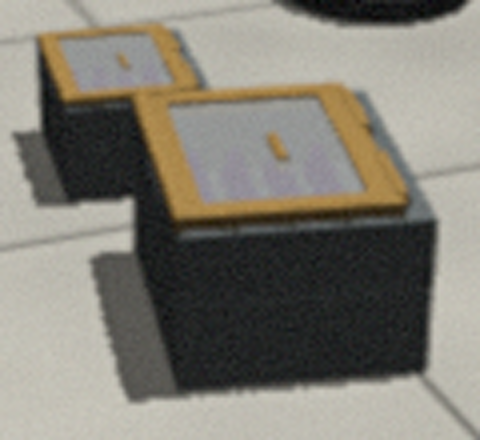

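View pics/top_lev.png

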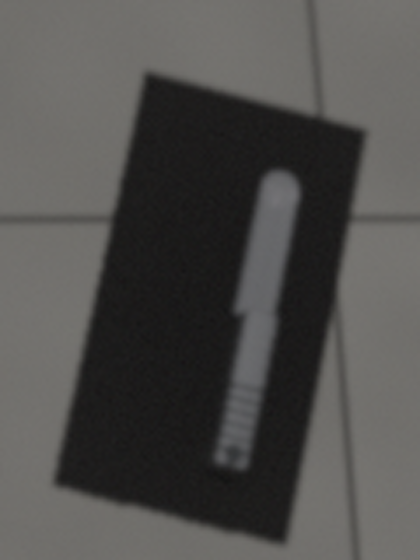

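View pics/side_lev.png

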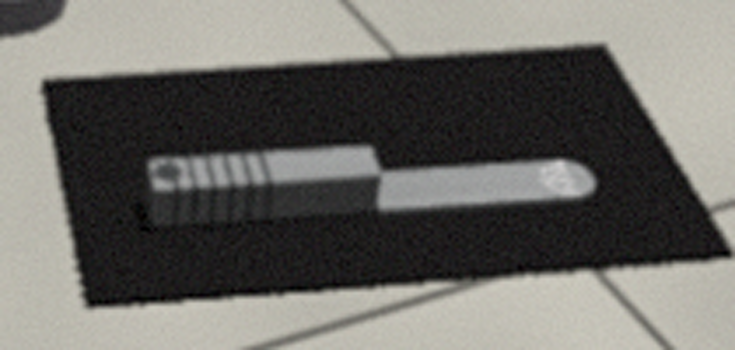

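Run:
```python
from plant import cams
from h import *
np.set_printoptions(precision=4,suppress=True)
def rect(P):
    r=cv2.minAreaRect(P[:,:2].astype(np.float32));return cv2.boxPoints(r),r
for n in ["top","side"]:
    c=cams.get_calibration(n)
    p=cv2.imread(f"pics/{n}0.png");hsv=cv2.cvtColor(p,cv2.COLOR_BGR2HSV);w=np.load(n+"_w.npy")
    if n=="top":
        mg=cv2.inRange(hsv,(12,110,70),(35,255,255)); win=(235,140,95,85)
    else:
        mg=cv2.inRange(hsv,(8,110,70),(35,255,255)); win=(302,185,75,42)
    def cut(m,win):
        o=np.zeros_like(m);x,y,a,b=win;o[y:y+b,x:x+a]=m[y:y+b,x:x+a];return o
    m=cut(mg,win); P=cv2.findContours(m,cv2.RETR_EXTERNAL,cv2.CHAIN_APPROX_NONE)[0]
    P=max(P,key=len)[:,0]; W=ray(c,P,0.096)
    b,r=rect(W);print(n,"gate",r,"\n",b)
    # mat
    g=p.max(2); mm=cv2.inRange(g,0,45); win={"top":(405,120,110,155),"side":(325,315,205,85)}[n]
    m=cut(cv2.morphologyEx(mm,cv2.MORPH_CLOSE,np.ones((3,3))),win);P=max(cv2.findContours(m,cv2.RETR_EXTERNAL,cv2.CHAIN_APPROX_NONE)[0],key=len)[:,0]
    W=ray(c,P,0.004);b,r=rect(W);print("mat",r,"\n",b)
    # lever
    hull=cv2.convexHull(P);inside=np.zeros_like(m);cv2.fillPoly(inside,[hull],255);inside=cv2.erode(inside,np.ones((7,7)))
    ml=cv2.inRange(g,{"top":60,"side":75}[n],255)&inside
    q=np.argwhere(ml)[:,::-1]
    z=w[ml>0][:,2];print("lev z pct",np.nanpercentile(z,[5,25,50,75,95]))
    W=ray(c,q,0.017 if n=="side" else 0.008)
    # blade and handle by depth
    ww=w[ml>0]
    for nm,s,zz in (("handle",z>0.019,0.026),("blade",z<0.014,0.008)):
        W=ray(c,q[s],zz);b,r=rect(W);print(nm,s.sum(),"mean",W.mean(0),r,"\n",b)
```

```text
top gate ((0.6168001890182495, 0.21141564846038818), (0.14695878326892853, 0.11815515905618668), 77.67589569091797) 
 [[0.5434 0.1522]
 [0.6588 0.127 ]
 [0.6902 0.2706]
 [0.5748 0.2958]]
mat ((0.608995258808136, -0.1714349389076233), (0.14625827968120575, 0.2758312225341797), 74.64106750488281) 
 [[ 0.4566 -0.2054]
 [ 0.7226 -0.2785]
 [ 0.7614 -0.1374]
 [ 0.4954 -0.0644]]
lev z pct [0.0056 0.0085 0.0115 0.0263 0.0286]
handle 413 mean [ 0.5485 -0.1792  0.026 ] ((0.5490636229515076, -0.1796344369649887), (0.020904289558529854, 0.0996723398566246), 74.2773208618164) 
 [[ 0.4983 -0.1762]
 [ 0.5942 -0.2032]
 [ 0.5999 -0.1831]
 [ 0.5039 -0.1561]]
blade 493 mean [ 0.6439 -0.2074  0.008 ] ((0.6244813799858093, -0.20222653448581696), (0.028500309213995934, 0.1444416046142578), 75.63258361816406) 
 [[ 0.551  -0.1981]
 [ 0.6909 -0.234 ]
 [ 0.698  -0.2063]
 [ 0.5581 -0.1705]]
side gate ((0.6214153170585632, 0.2346971035003662), (0.1970117837190628, 0.12027978897094727), 77.96408081054688) 
 [[0.5421 0.1509]
 [0.6597 0.1258]
 [0.7008 0.3185]
 [0.5831 0.3436]]
mat ((0.6081241369247437, -0.17186984419822693), (0.1491619199514389, 0.27757203578948975), 74.6311264038086) 
 [[ 0.4545 -0.207 ]
 [ 0.7222 -0.2806]
 [ 0.7617 -0.1367]
 [ 0.4941 -0.0632]]
lev z pct [0.0073 0.0089 0.0105 0.0273 0.0287]
handle 617 mean [ 0.5486 -0.1787  0.026 ] ((0.5485365390777588, -0.17860911786556244), (0.022880449891090393, 0.09944793581962585), 73.3556137084961) 
 [[ 0.4976 -0.1753]
 [ 0.5929 -0.2038]
 [ 0.5995 -0.1819]
 [ 0.5042 -0.1534]]
blade 735 mean [ 0.6447 -0.2044  0.008 ] ((0.6109057664871216, -0.18748164176940918), (0.04433874413371086, 0.17720532417297363), 62.31040954589844) 
 [[ 0.5221 -0.1659]
 [ 0.6791 -0.2483]
 [ 0.6997 -0.209 ]
 [ 0.5428 -0.1267]]
```

```bash
cat > g.py <<'E'
import numpy as np
from scipy.spatial.transform import Rotation as R
np.set_printoptions(precision=4,suppress=True)
LEV=np.array([0.5682,-0.1846]); LY=np.radians(-15.6)
LIP=np.array([0.5580,0.2242]); PY=np.radians(-12.3)
def P(px,py,z):  # pocket frame (front mid at x=-65mm) -> world
    c,s=np.cos(PY),np.sin(PY); d=np.array([px+0.065,py])
    return np.array([LIP[0]+c*d[0]-s*d[1],LIP[1]+s*d[0]+c*d[1],z])
E
python3 - <<'E'
from plant import arm,monitor
from g import *
for n,pos,rot in [("lev f",[*LEV,.2],[np.pi,0,LY]),("lev b",[*LEV,.2],[np.pi,0,LY+np.pi]),
   ("notch f",P(-.2,0,.081),[np.pi,0,PY]),("notch b",P(-.2,0,.081),[np.pi,0,PY+np.pi]),("pry f",P(-.165,0,.045),[np.pi,-.35,PY]),("end f",P(-.08,0,.18),[np.pi,0,PY])]:
    print(n,arm.ik(np.array(pos),rot))
E
```

```text
lev f [-0.4484  0.3668  0.0456  1.2496  0.      2.9654]
lev b [-0.4484  0.3668  0.0456  1.2496  0.     -0.1762]
notch f [ 0.3736  0.2623 -0.4121  0.8964  0.     -2.5533]
notch b [ 0.3736  0.2623 -0.4121  0.8964  0.      0.5883]
pry f [ 0.4599  0.1915 -0.6882  0.4134 -0.2158 -2.4973]
end f [ 0.2601  0.3588 -0.0155  1.1965  0.     -2.6668]
```

Run:
```python
from plant import arm,monitor,cams
from g import *
from h import *
arm.command_gripper(0.05)
rot=[np.pi,0,LY+np.pi]
arm.move_pose([*LEV,.22],rot)
s=monitor.read_state();print(s['time_s'],s['eef_pos'],s['tool_rot'],s['wrist_force'],s['grip_width'])
c=cams.get_calibration("wrist");p,d=cams.grab_frame("wrist")
cv2.imwrite("pics/w1.png",p[:,:,::-1])
arm.move_l([*LEV,.07],rate=.2)
p,d=cams.grab_frame("side");cv2.imwrite("pics/s1.png",cv2.resize(p[200:420,250:550,::-1],None,fx=2.6,fy=2.6))
print(monitor.read_state()['time_s'])
```

```text
3.5417 [ 0.5684 -0.1837  0.2201] [3.1414 0.0001 2.8707] [ 0.3593 -0.364   0.4371] 0.05017165697610037
4.5417
```

View pics/w1.png

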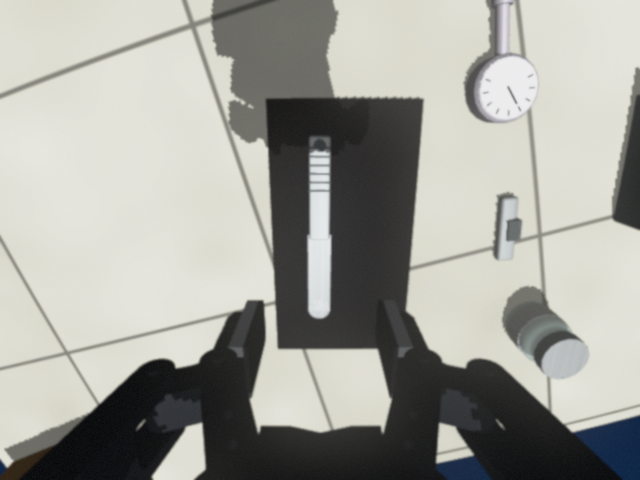

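View pics/s1.png

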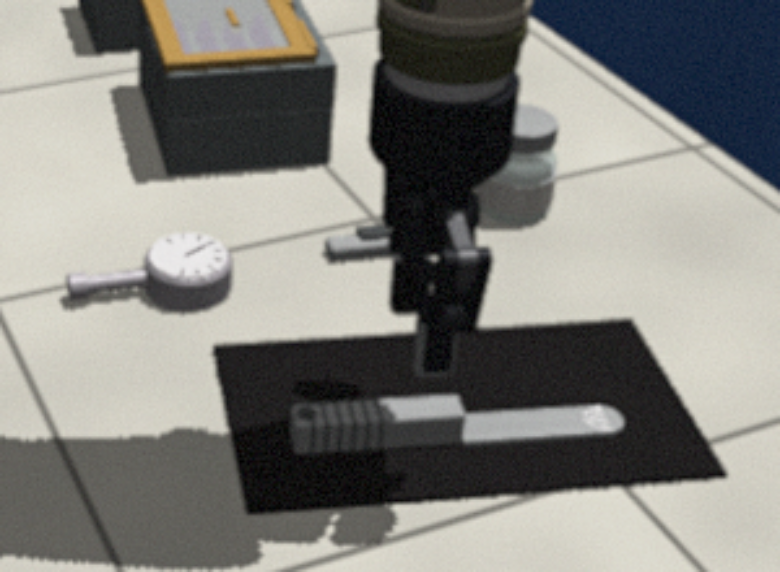

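The wrist view shows the lever at (319,137) to (319,318), midway between the jaws, and the side crop shows the fingers over the front of the handle. I'll compute the lever pose from the wrist view as a check.

Run:
```python
from plant import arm,monitor,cams
from g import *
from h import *
c=cams.get_calibration("wrist");z=monitor.read_state()['eef_pos']
c['T']=c['T'].copy();c['T'][2,3]+=.2201-z[2];c['T'][0,3]+=.5684-z[0];c['T'][1,3]+=-.1837-z[1]
p=cv2.imread("pics/w1.png");g=p.min(2);g[:,:285]=0;g[:,350:]=0
for (a,b,zz,nm) in ((140,230,.026,"handle"),(240,318,.008,"blade")):
    for v in (a+10,b-10):
        r=np.where(g[v]>110)[0];
        if len(r): W=ray(c,[((r[0]+r[-1])/2,v)],zz)[0];print(nm,v,r[0],r[-1],W)
tip=ray(c,[(319,319.5)],.007)[0];butt=ray(c,[(320,136.5)],.026)[0];step=ray(c,[(319,235)],.026)[0]
print("tip",tip,"butt",butt,"step",step)
u=(tip-butt)[:2];L=np.hypot(*u);u/=L;print(L,np.degrees(np.arctan2(u[1],u[0])),"origin",tip[:2]-.13*u,butt[:2]+.07*u,step[:2]-.03*u,z)
```

```text
handle 150 313 326 [ 0.5139 -0.1687  0.026 ]
handle 220 309 329 [ 0.5781 -0.1871  0.026 ]
blade 250 307 331 [ 0.6148 -0.1975  0.008 ]
blade 308 308 330 [ 0.682  -0.2163  0.008 ]
tip [ 0.697  -0.2205  0.007 ] butt [ 0.5024 -0.165   0.026 ] step [ 0.593  -0.1913  0.026 ]
0.20233930317190418 -15.928277859266723 origin [ 0.572  -0.1848] [ 0.5697 -0.1842] [ 0.5641 -0.1831] [ 0.5694 -0.185   0.0716]
```

```bash
sed -i 's/^LEV=.*/LEV=np.array([0.5688,-0.1845]); LY=np.radians(-15.8)/' g.py
python3 - <<'E'
from plant import arm,monitor,cams
from g import *
from h import *
rot=[np.pi,0,LY+np.pi]
arm.move_l([*LEV,.03],rot=rot,rate=.1)
hit=arm.move_l([*LEV,.0065],rate=.05,stop_force=6)
s=monitor.read_state();print(hit,s['eef_pos'],s['wrist_force'])
arm.command_gripper(0.0,f_grip=110)
s=monitor.read_state();print(s['eef_pos'],s['wrist_force'],s['grip_width'],s['tool_rot'])
arm.hold(.2)
e=s['eef_pos']
arm.move_l([*LEV,.20],rate=.15)
s=monitor.read_state();print(s['time_s'],s['eef_pos'],s['wrist_force'],s['wrist_torque'],s['grip_width'])
p,d=cams.grab_frame("side");cv2.imwrite("pics/s2.png",p[:,:,::-1])
p,d=cams.grab_frame("top");cv2.imwrite("pics/t2.png",p[:,:,::-1]);np.save("t2.npy",d)
E
```

```text
False [ 0.5686 -0.1844  0.0062] [-0.4691  0.363   0.3931]
[ 0.5691 -0.1847  0.0072] [-1.71   -0.2478  5.2218] 0.017567625271921457 [-3.1412  0.0009  2.8658]
7.7417 [ 0.5682 -0.1842  0.1988] [ 0.0098  0.9241 -2.5783] [-0.0508 -0.0323 -0.0279] 0.017637349736824744
```

View pics/s2.png

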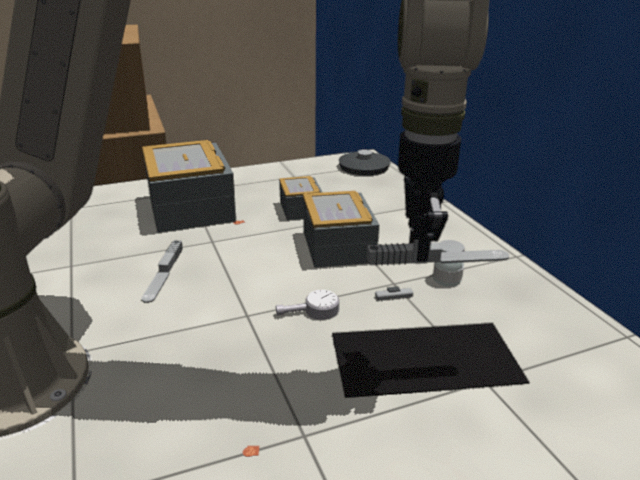

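View pics/t2.png

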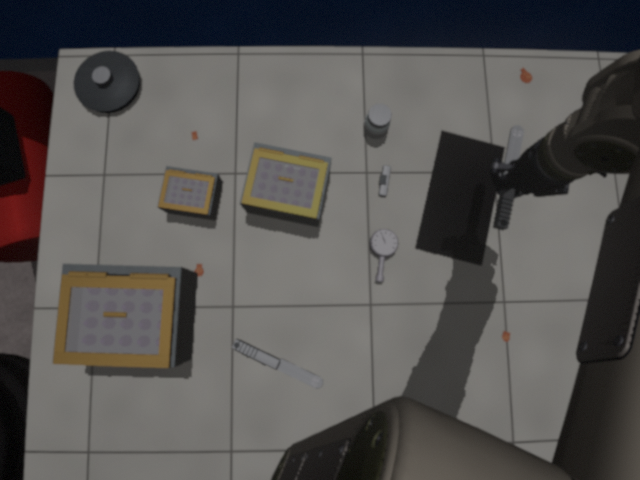

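The side view shows the lever gripped and level, with its tip near (508,256). I'll check the in-hand offset against projection.

Run:
```python
from plant import cams
from g import *
from h import *
e=np.array([ 0.5682,-0.1842,0.1988]);yaw=2.8658-np.pi
u=np.array([np.cos(yaw),np.sin(yaw),0])
def L(x,z): return e+[0,0,-.0032+z]+u*x
for n in("side","top"):
    c=cams.get_calibration(n);print(n,"tip",proj(c,L(.13,.002))[0],"butt top",proj(c,L(-.07,.022))[0],"butt bot",proj(c,L(-.07,.0))[0])
p=cv2.imread("pics/s2.png")[225:285,350:530];c=cams.get_calibration("side")
p=cv2.resize(p,None,fx=4,fy=4,interpolation=2)
for q in (L(.13,.002),L(.03,.004),L(.03,.022),L(-.07,.022),L(-.07,0)):
    a=(proj(c,q)[0]-[350,225]+.5)*4; cv2.circle(p,tuple(int(x) for x in a),4,(0,0,255),1)
t=cv2.imread("pics/t2.png")[115:240,480:540];t=cv2.resize(t,None,fx=4,fy=4,interpolation=2);c=cams.get_calibration("top")
for q in (L(.13,.002),L(.03,.022),L(-.07,.022)):
    a=(proj(c,q)[0]-[480,115]+.5)*4; cv2.circle(t,tuple(int(x) for x in a),4,(0,0,255),1)
cv2.imwrite("pics/s2c.png",p);cv2.imwrite("pics/t2c.png",t)
```

```text
side tip [508.5119 254.8588] butt top [368.3246 248.6252] butt bot [367.571  262.7086]
top tip [517.3262 125.2716] butt top [501.9247 226.6998] butt bot [496.7616 228.9612]
```

View pics/s2c.png

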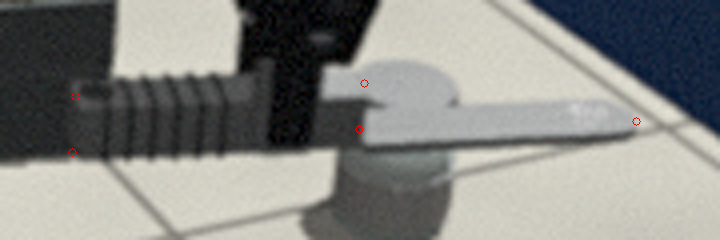

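View pics/t2c.png

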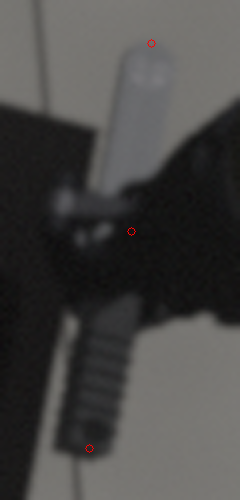

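The projected points match the picture to about 1 mm. Now I'll carry the lever over to a point in front of the notch.

```bash
cat >> g.py <<'E'
def tcp(px,z,a):
    """TCP pos+rot for lever tip (mid-thickness) at pocket x px, height z, blade elevation a"""
    Rl=R.from_euler('ZY',[PY,-a])
    return P(px,0,z)-Rl.apply([.13,0,-.0012]), [np.pi,a,PY+np.pi]
E
python3 - <<'E'
from plant import arm,monitor,cams
from g import *
from h import *
p,r=tcp(-.115,.22,0);arm.move_pose(p,r)
print(monitor.read_state()['time_s'],monitor.read_state()['eef_pos'],p)
p,r=tcp(-.105,.0838,0);arm.move_l(p,rot=r,rate=.15)
s=monitor.read_state();print(s['time_s'],s['eef_pos'],p,s['tool_rot'],r,s['wrist_force'])
for n in("side","top"):
    q,d=cams.grab_frame(n);cv2.imwrite(f"pics/{n}3.png",q[:,:,::-1]);np.save(n+"3.npy",d)
a,b=[(150,300),(180,400)];im=cv2.imread("pics/side3.png")[150:300,180:400];cv2.imwrite("pics/s3c.png",cv2.resize(im,None,fx=3.5,fy=3.5,interpolation=2))
im=cv2.imread("pics/top3.png")[130:290,210:360];cv2.imwrite("pics/t3c.png",cv2.resize(im,None,fx=3.5,fy=3.5,interpolation=2))
c=cams.get_calibration("side");t=P(-.105,0,.083);print(proj(c,[P(-.105,0,.083),P(-.065,0,.088),P(-.065,0,.078)])-[180,150])
E
```

```text
9.6083 [0.3829 0.2621 0.2212] [0.3821 0.2625 0.2212]
10.6667 [0.3926 0.2606 0.0857] [0.3919 0.2604 0.085 ] [3.1408 0.0011 2.9267] [3.141592653589793, 0, np.float64(2.9269171555944906)] [-0.1285  0.3146 -2.7236]
[[107.8621  65.7276]
 [127.2064  62.2765]
 [127.2211  66.6576]]
```

View pics/s3c.png

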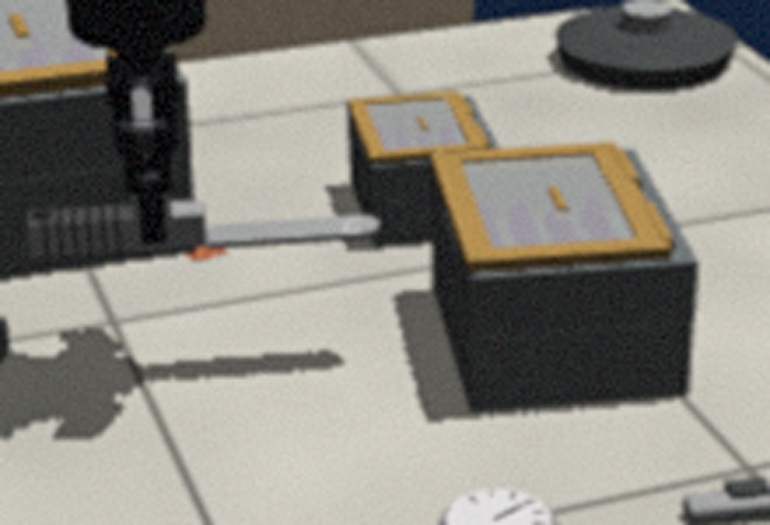

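View pics/t3c.png

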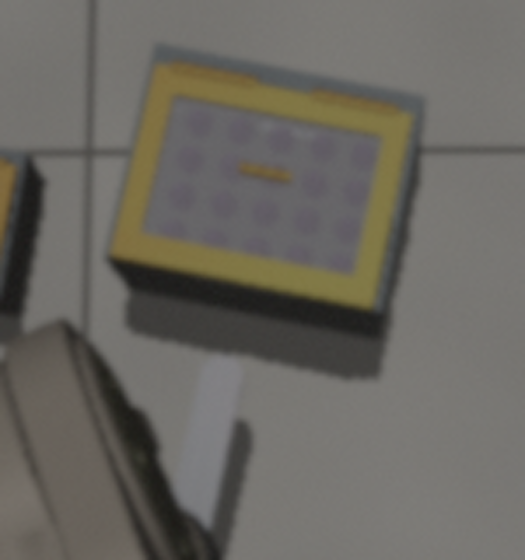

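The tip is seen at side crop (380,226) against (377,230) predicted, and it lies in line with the box's front centre in the top view. Inserting.

Run:
```python
from plant import arm,monitor,cams
from g import *
from h import *
p,r=tcp(-.095,.0826,0);arm.move_l(p,rot=r,rate=.08)
print(monitor.read_state()['eef_pos'],p)
p,r=tcp(-.037,.0826,0);hit=arm.move_l(p,rate=.05,stop_force=5)
s=monitor.read_state();print(hit,s['time_s'],s['eef_pos'],p,s['wrist_force'],s['wrist_torque'])
for n in("side","top"):
    q,d=cams.grab_frame(n);cv2.imwrite(f"pics/{n}4.png",q[:,:,::-1])
im=cv2.imread("pics/side4.png")[150:300,180:400];cv2.imwrite("pics/s4c.png",cv2.resize(im,None,fx=3.5,fy=3.5,interpolation=2))
```

```text
[0.4027 0.2584 0.0842] [0.4017 0.2583 0.0838]
False 12.35 [0.4579 0.246  0.0838] [0.4583 0.2459 0.0838] [ 0.5609 -0.2042 -2.7638] [ 0.004  -0.0406 -0.0479]
```

View pics/s4c.png

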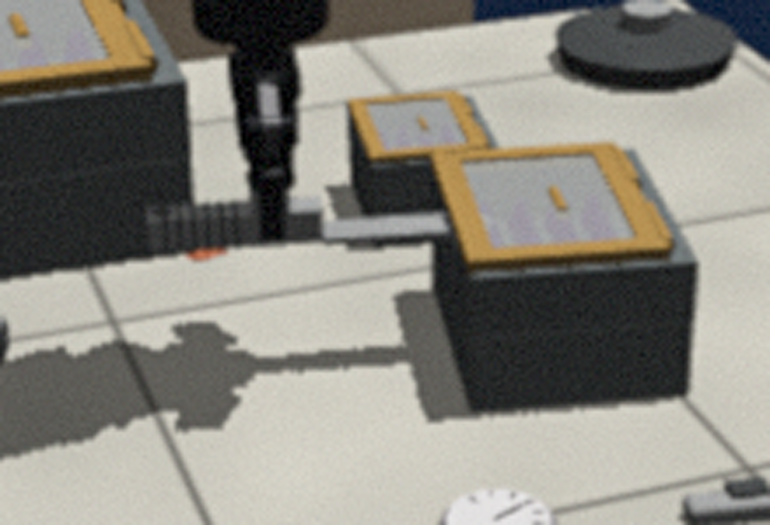

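The blade is about 28 mm inside the notch with no contact force. I'll go slightly deeper, then prise over the front wall.

```bash
cat >> g.py <<'E'
def pry(a,d=.040,gap=.0005):
    return tcp(-.065+d*np.cos(a)-.002*np.sin(a), .078+gap+d*np.sin(a)+.002*np.cos(a), a)
H=np.array([.050,.092])
def arc(th,a,r=.075):
    C=H+r*np.array([-np.cos(th),np.sin(th)])+.004*np.array([-np.sin(th),-np.cos(th)])
    t=C-.002*np.array([-np.sin(a),np.cos(a)])
    return tcp(t[0],t[1],a)
E
python3 - <<'E'
from plant import arm,monitor,cams
from g import *
from h import *
p,r=tcp(-.025,.0826,0);print(arm.move_l(p,rate=.05,stop_force=5))
for a in (.04,.1,.17,.24,.3,.35):
    p,r=pry(a);
    hit=arm.move_l(p,rot=r,rate=.035,stop_force=15)
    s=monitor.read_state();print(a,hit,s['time_s'],s['eef_pos']-p,s['wrist_force'],s['wrist_torque'],s['grip_width'])
    if hit: break
for n in("side","top"):
    q,d=cams.grab_frame(n);cv2.imwrite(f"pics/{n}5.png",q[:,:,::-1])
im=cv2.imread("pics/side5.png")[150:300,180:400];cv2.imwrite("pics/s5c.png",cv2.resize(im,None,fx=3.5,fy=3.5,interpolation=2))
E
```

```text
False
0.04 False 13.1583 [-0.0007  0.     -0.0001] [ 0.2544  0.6105 -3.0079] [0.0353 0.0749 0.0265] 0.017758167549671938
0.1 False 13.4667 [-0.0008  0.     -0.    ] [ 0.2912 -0.5306 -3.209 ] [0.0094 0.1831 0.0064] 0.01742711257952525
0.17 False 13.8 [-0.0003  0.      0.0001] [ 0.2624 -0.0086 -4.012 ] [0.1121 0.3499 0.0154] 0.017256987762299985
0.24 False 14.1333 [-0.0001  0.0001  0.0002] [-0.3085  0.5154 -3.7483] [ 0.1239  0.6124 -0.043 ] 0.017730823014805823
0.3 False 14.4417 [0.0002 0.0001 0.0003] [ 0.0706  0.0788 -3.1814] [0.1193 0.5373 0.0101] 0.017452575041559795
0.35 False 14.7167 [0.0001 0.0001 0.0003] [ 0.3195 -0.1836 -2.092 ] [0.0873 0.5016 0.0067] 0.017472624630807652
```

View pics/s5c.png

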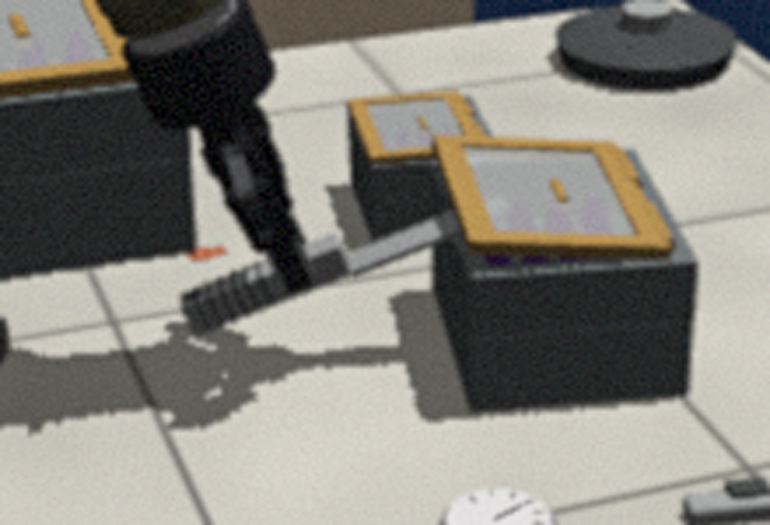

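The gate is up by roughly 0.1 rad with the blade bearing on the front wall, and the forces are benign. Now I'll follow the arc.

Run:
```python
from plant import arm,monitor,cams
from g import *
from h import *
for th in np.arange(.2,.85,.12):
    a=np.interp(th,[0,.3,1.4],[.35,.33,.08])
    p,r=arc(th,a,.077)
    hit=arm.move_l(p,rot=r,rate=.05,stop_force=15)
    s=monitor.read_state();print(round(th,2),hit,s['time_s'],s['eef_pos']-p,s['wrist_force'],s['wrist_torque'])
    if hit: break
for n in("side","top"):
    q,d=cams.grab_frame(n);cv2.imwrite(f"pics/{n}6.png",q[:,:,::-1])
im=cv2.imread("pics/side6.png")[130:280,180:400];cv2.imwrite("pics/s6c.png",cv2.resize(im,None,fx=3.5,fy=3.5,interpolation=2))
```

```text
0.2 False 15.15 [0.0003 0.0001 0.0002] [-0.4126  0.7079 -4.4227] [0.2617 0.8896 0.0973]
0.32 False 15.5083 [ 0.0004 -0.      0.0002] [-0.1084 -0.4966 -4.8429] [ 0.264   0.7827 -0.0453]
0.44 False 15.9 [0.0005 0.     0.0001] [-0.9004 -1.0731 -4.4825] [0.1469 0.5974 0.0237]
0.56 False 16.2917 [0.0005 0.     0.0001] [-0.2927  0.7797 -3.0586] [0.1869 0.5803 0.0218]
0.68 False 16.6833 [ 0.0004 -0.      0.    ] [-0.2307  0.2016 -3.0307] [0.1442 0.5568 0.0347]
0.8 False 17.0667 [ 0.0006 -0.      0.0001] [-0.2027  0.1773 -3.6574] [0.081  0.4409 0.0187]
```

View pics/s6c.png

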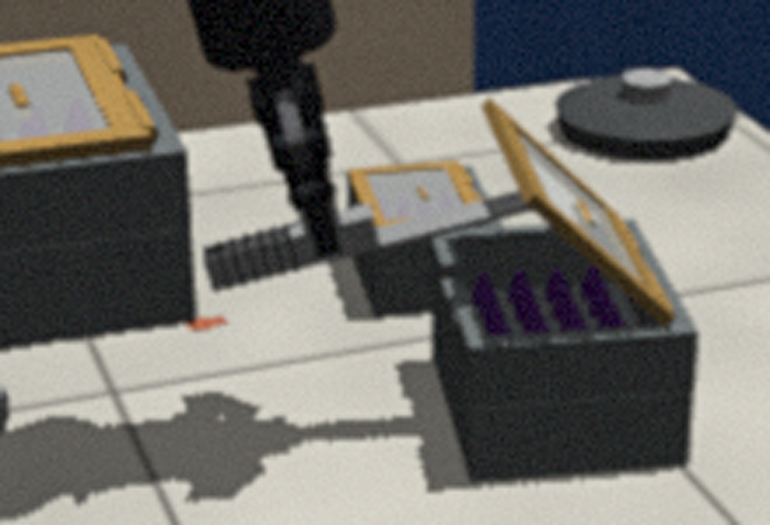

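The gate is near 0.8 rad and the tip is on its underside, with the gripper well clear. Continuing.

Run:
```python
from plant import arm,monitor,cams
from g import *
from h import *
for th in [.92,1.04,1.16,1.28,1.4,1.5,1.6,1.68,1.75,1.79]:
    a=np.interp(th,[0,.3,1.4],[.35,.33,.08])
    p,r=arc(th,a,.077)
    hit=arm.move_l(p,rot=r,rate=.05,stop_force=12)
    s=monitor.read_state();print(round(th,2),hit,s['time_s'],s['eef_pos']-p,s['wrist_force'],s['wrist_torque'])
    if hit: break
for n in("side","top"):
    q,d=cams.grab_frame(n);cv2.imwrite(f"pics/{n}7.png",q[:,:,::-1])
im=cv2.imread("pics/side7.png")[110:280,230:430];cv2.imwrite("pics/s7c.png",cv2.resize(im,None,fx=3.5,fy=3.5,interpolation=2))
im=cv2.imread("pics/top7.png")[90:260,220:380];cv2.imwrite("pics/t7c.png",cv2.resize(im,None,fx=3.5,fy=3.5,interpolation=2))
```

```text
0.92 False 17.55 [ 0.0005 -0.0001  0.0001] [-0.7413  0.1004 -2.2075] [0.0423 0.3307 0.0318]
1.04 False 17.925 [ 0.0006 -0.0001  0.0001] [-0.4408  0.2357 -2.8043] [0.1016 0.3086 0.005 ]
1.16 False 18.2917 [ 0.0005 -0.0001 -0.0001] [-0.3554 -0.129  -3.9039] [0.0425 0.2551 0.0192]
1.28 False 18.6583 [ 0.0004 -0.     -0.0001] [ 0.4146  0.2271 -4.0358] [0.0054 0.1967 0.0009]
1.4 False 19.0167 [ 0.0005 -0.     -0.    ] [-0.864  -0.2893 -3.6011] [ 0.0296  0.0673 -0.0216]
1.5 False 19.3167 [ 0.0006 -0.0001  0.0001] [-0.8314 -0.3943 -2.7151] [ 0.0222  0.0833 -0.0074]
1.6 False 19.6167 [ 0.0007 -0.0001  0.0001] [ 0.6751  0.4001 -2.8012] [ 0.0279  0.1207 -0.0483]
1.68 False 19.8917 [ 0.0006 -0.0001 -0.    ] [-1.5623  0.3112 -3.0245] [ 0.0146  0.0701 -0.0608]
1.75 False 20.15 [ 0.0005 -0.0001 -0.    ] [ 0.1782  0.1571 -3.0524] [0.0293 0.1331 0.0108]
1.79 False 20.4 [ 0.0002 -0.0001 -0.    ] [ 0.1448  0.5943 -2.7361] [0.0397 0.1448 0.0347]
```

View pics/s7c.png

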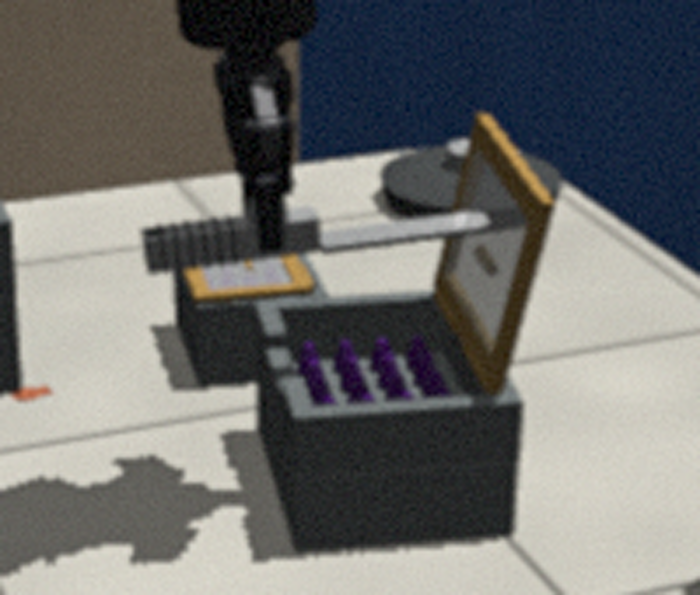

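View pics/t7c.png

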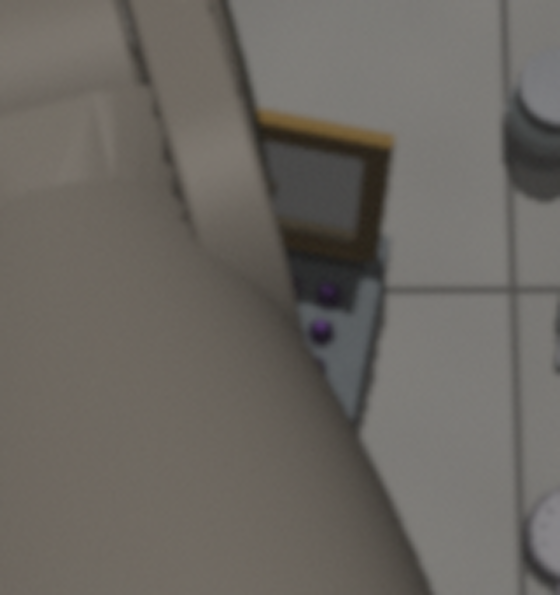

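Run:
```python
from plant import cams
from g import *
from h import *
c=cams.get_calibration("side")
off=np.array([230,110])
# near-side pts of the gate (top-outer corner, bottom), intersect with plane pocket y=-.075
n=np.array([-np.sin(PY),np.cos(PY),0]);x=np.array([np.cos(PY),np.sin(PY),0])
P0=P(0,-.075,0)
for nm,q in (("tip right",(551,203)),("tip left",(541,200)),("bottom right",(503,392)),("bottom left",(486,385))):
    w1=ray(c,[np.array(q)/3.5+off],0.0)[0];o=c['T'][:3,3];r=w1-o
    W=o+r*(((P0-o)@n)/(r@n));print(nm,"px",(W-P0)@x,"z",W[2])
for th in (1.6,1.7,1.8):
    l=P(.05-.115*np.cos(th),-.075,.092+.115*np.sin(th));print(th,(proj(c,l)[0]-off)*3.5)
print((proj(c,P(.05,-.075,.092))[0]-off)*3.5)
```

```text
tip right px 0.07674801021246608 z 0.20564770841881674
tip left px 0.07109098041191717 z 0.20767217022522627
bottom right px 0.05603926064240975 z 0.0938217229634235
bottom left px 0.04600923077750023 z 0.09893166422136679
1.6 [508.7546 202.9669]
1.7 [529.4653 203.4564]
1.8 [549.6947 205.9494]
[492.3564 395.6184]
```

The gate measures about 1.78 rad. I'll retreat, then carry the lever over the mat and check how it sits in the hand.

Run:
```python
from plant import arm,monitor,cams
from g import *
from h import *
p,r=arc(1.79,.08,.077)
x=np.array([np.cos(PY),np.sin(PY),0])
arm.move_l(p-.1*x,rot=r,rate=.15)
arm.move_l(p-.13*x+[0,0,.06],rot=[np.pi,0,PY+np.pi],rate=.15)
arm.move_pose([*LEV,.22],[np.pi,0,LY+np.pi])
arm.move_l([*LEV,.1],rate=.2)
s=monitor.read_state();print(s['time_s'],s['eef_pos'],s['tool_rot'],s['wrist_force'])
e=s['eef_pos'];yaw=s['tool_rot'][2]-np.pi;u=np.array([np.cos(yaw),np.sin(yaw),0])
for n in("side","top"):
    q,d=cams.grab_frame(n);cv2.imwrite(f"pics/{n}8.png",q[:,:,::-1])
c=cams.get_calibration("side")
x0,y0=330,250
im=cv2.resize(cv2.imread("pics/side8.png")[250:390,330:530],None,fx=4,fy=4,interpolation=2)
v=np.array([-u[1],u[0],0])
for a,b,z in ((.13,0,.002),(.118,-.012,0),(.03,-.012,0),(.03,-.012,.004),(-.07,-.01,0),(-.07,-.01,.022),(.03,-.01,.022)):
    q=(proj(c,e+u*a+v*b+[0,0,z-.0032])[0]-[x0,y0]+.5)*4;cv2.circle(im,tuple(int(k) for k in q),4,(0,0,255),1)
cv2.imwrite("pics/s8c.png",im)
```

```text
24.3417 [ 0.5696 -0.1842  0.1011] [-3.1414  0.0015  2.8668] [-0.0221 -0.0118 -2.3649]
```

View pics/s8c.png

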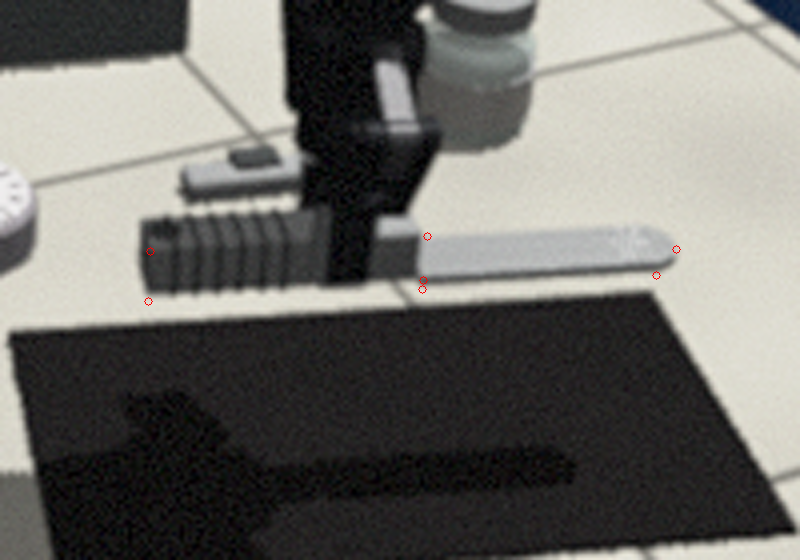

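View pics/side8.png

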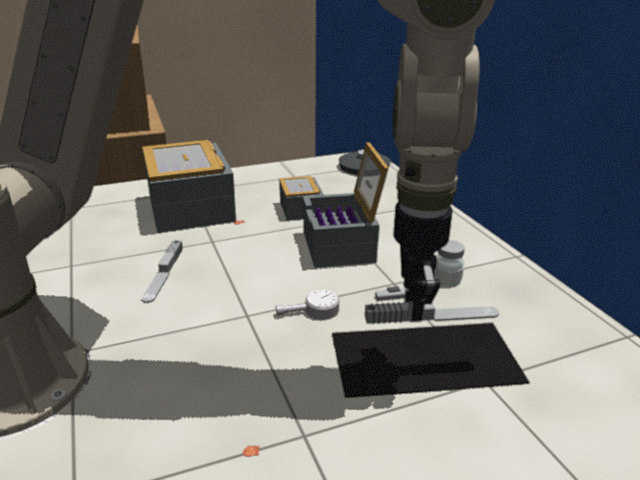

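The lever is level in the hand (about 1 px of slope over its length), possibly 2 mm higher than predicted. The gate still leans back. I'll lower the lever until it touches, then release.

Run:
```python
from plant import arm,monitor,cams
from g import *
from h import *
rot=[np.pi,0,LY+np.pi]
arm.move_l([*LEV,.02],rot=rot,rate=.12)
arm.hold(.2)
hit=arm.move_l([*LEV,.0055],rate=.02,stop_force=4)
s=monitor.read_state();print(hit,s['time_s'],s['eef_pos'],s['wrist_force'],s['wrist_torque'])
p,d=cams.grab_frame("side");cv2.imwrite("pics/s9.png",cv2.resize(p[310:400,325:535,::-1],None,fx=3.8,fy=3.8))
```

```text
True 26.0667 [ 0.5686 -0.1844  0.0073] [ 0.4754 -0.1318  4.9438] [-0.0172 -0.0088 -0.0065]
```

View pics/s9.png

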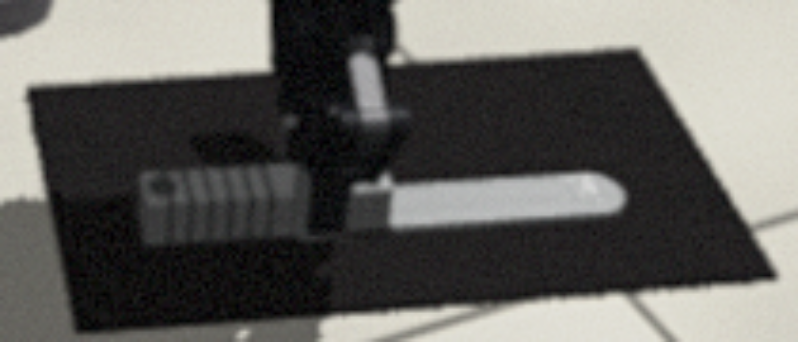

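It touched at z = 0.0073, the same height as at the grasp, and the lever looks flat. Releasing.

Run:
```python
from plant import arm,monitor,cams
from g import *
from h import *
arm.command_gripper(0.05)
arm.move_l([*LEV,.06],rate=.1)
arm.move_l([*LEV,.25],rate=.2)
s=monitor.read_state();print(s['time_s'],s['eef_pos'],s['wrist_force'],s['grip_width'])
for n in("side","top","wrist"):
    q,d=cams.grab_frame(n);cv2.imwrite(f"pics/{n}10.png",q[:,:,::-1]);np.save(n+"10.npy",d)
w=world(cams.get_calibration("side"),np.load("side10.npy"));p=cv2.imread("pics/side10.png");g=p.max(2)
# bystander displacement: compare with initial pic
a=cv2.imread("pics/side0.png");df=cv2.absdiff(a,p).max(2)
for nm,(x,y,ww,h) in dict(gauge=(272,285,72,36),weight=(372,283,45,20),lever=(355,345,140,35)).items(): print(nm,"mean diff",df[y:y+h,x:x+ww].mean(),(df[y:y+h,x:x+ww]>50).sum())
```

```text
28.325 [ 0.5682 -0.1842  0.2485] [ 0.4068 -0.2605 -0.6906] 0.0499500213665895
gauge mean diff 15.631558641975309 0
weight mean diff 14.337777777777777 0
lever mean diff 11.236326530612246 19
```

View pics/side10.png

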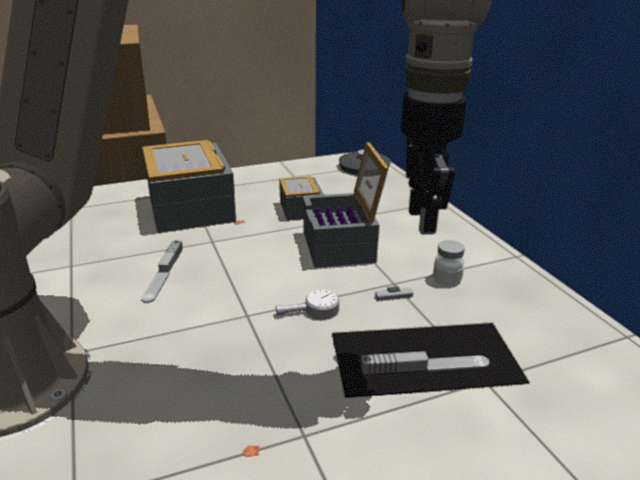

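View pics/wrist10.png

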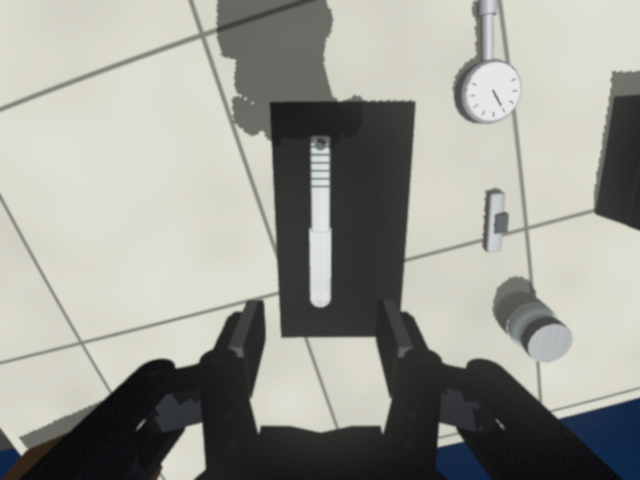

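The lever lies flat on the mat at side (362–490, 362), where it began. The gate leans back at (372,182), the bystanders haven't moved, and nothing is touching the robot.

```bash
python3 -c "
from plant import order,arm
order.hand_in()"
```

```text
the job is handed in; nothing more can be done
```

The gate is open and leaning back past upright, and the lever is lying flat on the mat again, the same way up and where it started. I handed the job in at about 28 s of the 69 s allowed.

- **Prising:** I took the rightmost lever by its handle and slid its blade 40 mm into the notch of the 88 mm box. I prised the gate up over the front wall, then followed its arc with the blade tip. The pictures show the gripper well clear of the gate throughout.
- **Gate angle:** It measured about 1.78 rad in the side camera with the lever still against it. After I took the lever away it still leaned back, but I only checked that by eye.
- **Lever:** It touched down at the same height as when I picked it up. The last side and wrist pictures show it wholly on the mat.
- **Bystanders:** The gauge and weight show no strong change between the first and last side pictures. I checked the jar only by eye, and it looks unmoved.
- **Forces:** No reading I took passed about 6 N, but I sampled between moves rather than continuously.
- **One disagreement:** With the lever back over the mat, the side camera put it 2–3 mm higher in the hand than I expected. It was still level and landed normally.

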